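# Gauge a salvaged spindle

### The job

Take the spindle that stands in the single wooden stand by its black head and find its size on the hole gauge: starting at the narrowest hole, press its steel shank down gently at each hole in turn, towards the wide end, feeling whether it really refuses, until the first hole lets it pass. Push it fully home there, head down on the plate, and let go of it. Never force the spindle against the gauge, and leave the two spindles in the long rack where they are.

Things in the scene. Friction and masses are not known exactly. Their poses are not given: they have to be found in the camera images.
- spindle_a: one of three spindles with like heads: steel shank 45 mm long, 9, 12 or 15 mm thick (each once; which is which is unknown), foot chamfered 1 mm; on it a black head: flange 28 mm across, 4 mm thick, then a round grip 22 mm across, 32 mm high. 70 to 140 g. Hangs by its flange in a wooden block, shank hidden; places are swapped. Origin: centre of the foot; z up the axis (flange underside at 45, top at 81 mm)
- spindle_b: one of three spindles with like heads: steel shank 45 mm long, 9, 12 or 15 mm thick (each once; which is which is unknown), foot chamfered 1 mm; on it a black head: flange 28 mm across, 4 mm thick, then a round grip 22 mm across, 32 mm high. 70 to 140 g. Hangs by its flange in a wooden block, shank hidden; places are swapped. Origin: centre of the foot; z up the axis (flange underside at 45, top at 81 mm)
- spindle_c: one of three spindles with like heads: steel shank 45 mm long, 9, 12 or 15 mm thick (each once; which is which is unknown), foot chamfered 1 mm; on it a black head: flange 28 mm across, 4 mm thick, then a round grip 22 mm across, 32 mm high. 70 to 140 g. Hangs by its flange in a wooden block, shank hidden; places are swapped. Origin: centre of the foot; z up the axis (flange underside at 45, top at 81 mm)
- gauge: hole gauge, fixed to the table: rigid aluminium plate 60 x 190 mm, 12 mm thick, on a leg at each end, top face 62 mm above the table; a straight row of four upright through holes along its y axis, 44 mm apart, 7, 10, 13 and 16 mm in diameter, widest at +y. A shank too thick for a hole rests on its rim, chamfer sunk in by under 2 mm. Room below for the whole shank. Origin on the table under its centre
- hole0 (a point): centre of the mouth of the gauge's 7 mm hole (narrowest, too small for any of the spindles), on the plate's top face, 62 mm above the table; through hole, z up
- hole1 (a point): centre of the mouth of the gauge's 10 mm hole (second; takes the 9 mm shank), on the plate's top face, 62 mm above the table; through hole, z up
- hole2 (a point): centre of the mouth of the gauge's 13 mm hole (third; takes the 12 mm shank), on the plate's top face, 62 mm above the table; through hole, z up
- hole3 (a point): centre of the mouth of the gauge's 16 mm hole (widest; takes the 15 mm shank), on the plate's top face, 62 mm above the table; through hole, z up
- stand_hole0 (a point): centre of the mouth of the 20 mm hole in the single wooden stand (a block 60 x 60 mm, 56 mm high, fixed), on its top face; the spindle to be gauged hangs here by its flange. The other two hang in the long rack, of the same height, 60 x 150 mm, with two holes, farther from the robot. Heads are rigid and bear a hard grip; held lightly, a spindle tilts between the fingers as it is pressed
Things that resemble listed ones, but are neither listed nor needed, are in the scene too. Leave any green or pink look-alike of the spindle_b alone.

How it is judged:
By the outcome, as a careful person would: the job done as asked, in the order asked, and still so for the second after the job is handed in, with the robot touching nothing.
It also fails if it takes over 72 s, if anything falls off the work surface, if the arm or the gripper's body presses on something with over 40 N, if the wrist force passes 120 N, or if a joint passes its speed limit or range.

### The arm

A 6-joint arm with a two-finger parallel gripper is mounted at the origin on the work surface. World frame = base frame: x ahead of the robot, y to its left, z up, the work surface at z = 0. Lengths are in m, angles in rad, forces in N, time in s.
With the tool pointing down it reaches from about 0.35 to 0.775 m from the base axis. Payload 5.5 kg.
Tool frame: the origin (TCP) lies at the very end of the fingers, on their centre line; the grasp point (between the pads) lies env.hold_point_z behind it (env.hold_point_z is the distance from the TCP to the grasp point, in m); z points along the fingers, y is the line along which they close (so a half turn about z gives the same grasp; the last joint's range is limited). The gripper opens to 85 mm and grips with 20 to 120 N. Pads are 22 mm wide; open, the fingers measure 114 mm over their backs; the gripper's body (76 mm by 85 mm) begins 54 mm behind the grasp point. The pads swing forward as they close: fully open they stand 13 mm farther back than shut.
Start: joints at [1.184, 0.313, 0.046, 1.304, 0, 1.431], TCP at [0.14, 0.558, 0.231] pointing down, gripper open.
Joint ranges: [-2.76, 2.76], [-0.86, 1.69], [-1.03, 1.26], [-2.2, 2.34], [-1.47, 1.5], [-3.14, 3.14]. Speed limits (rad/s): [2.57, 2.57, 3.14, 3.14, 3.14, 3.14].

### API

Orientations are given as a unit quaternion [w, x, y, z].
In Python, from workcell import env gives the robot as it stands.
- The arm moves only by the tool carry_out, never from a script. Its argument "steps" is a list of rows, each a list of 3 entries, a list of its own where there are three numbers: the turn, a rotation vector about the tool's x, y, z in degrees, then the shift along the tool's x, y, z in cm, then the closure in counts, from 0 (fully open) to 255 (shut). A call has exactly 8 rows; each row is the pose to reach, as a shift and turn from the pose commanded when the call began, along the tool's axes at that moment; what a row does not reach only later rows make up. A row lasts 1/8 s, in which the tool goes at most 62.5 mm and 10.7 degrees, less where a joint would pass 70% of its speed; a pose out of reach is approached as far as the arm can. A call with a gripper value outside its range is refused whole. The fingers move at their own pace and stop on an object; "force" is the grip in N (left out, the last holds). Time passes only in rows, so rows that repeat a pose let the fingers close, or fill a call up. It gives the time, the measured TCP pose, the force, the opening and the grip force at its end, in the units of the state.
- env.get_state(): the state, without advancing time (a new reading comes with each control period).
- env.read_camera(name): name is "side" or "top"; returns (picture, depth): 384x512x3 uint8, red, green, blue; 384x512 float32, m along the optical axis (not along the pixel's ray), 0 where there is no reading.
- env.get_calibration(name): a dict with "fx", "fy", "cx", "cy" (pixels), "origin" and "orientation" of the camera in the world. Camera axes: x right, y up, looking along -z (the intrinsics and any distortion apply to the point x, -y, -z); pixel columns grow to the right and rows downward; lengths in m; the calibration is good to about 2 mm. A picture is of the moment at which its call begins. get_calibration takes no time and is no camera call.
- env.hand_in(): hands the job in; it is judged then, once.
The state is a dict: "clock": time; "joint_pos": joint angles; "qvel": joint speeds; "tau": joint torques, N m; "tcp_pos": TCP position; "orientation": TCP orientation; "wrist_force": force on the tool from outside, world axes, zero at the start; "ft_torque": the same for the moment, N m; "finger_gap": finger opening in m; "grip_force": force on a finger pad.
Only numpy, scipy, OpenCV 4.12 (cv2) and the standard library are available. Lean on these libraries where they do the work, as an engineer would, in place of code of your own. Each camera call takes 0.05 s, during which the arm holds its last target. There are 200 camera calls.

## Working session

There is one attempt and no reset: what is moved stays moved. The work goes in short steps, Python scripts to look and compute and a tool call to move; the robot and the scene stay as the last step left them, time stands still between calls to the robot, and variables do not carry over. Pictures are saved under pics/ and viewed, at most 10 in all, crops included, and the job is handed in when it is done.

Besides the shell and the picture viewer there is one more tool, called after "Request:" as name(argument=value, ...) on one line, values as JSON. carry_out: Moves the arm, as the interface text tells. Its arguments: {"type":"object","properties":{"steps":{"type":"array","items":{"type":"array"}},"force":{"type":"number"}},"required":["steps"]}

```bash
mkdir -p pics; ls
cat > h.py <<'E'
import numpy as np,cv2
from workcell import env
from scipy.spatial.transform import Rotation as R
def cal(n):
    c=env.get_calibration(n);q=c["orientation"]
    return c,R.from_quat([q[1],q[2],q[3],q[0]]).as_matrix(),np.array(c["origin"])
def ray(n,u,v):
    c,M,o=cal(n)
    d=M@np.array([(u-c["cx"])/c["fx"],-(v-c["cy"])/c["fy"],-1]);return o,d
def onz(n,u,v,z):
    o,d=ray(n,u,v);return o+d*(z-o[2])/d[2]
def proj(n,p):
    c,M,o=cal(n);k=M.T@(np.array(p)-o);return c["cx"]+c["fx"]*k[0]/-k[2],c["cy"]+c["fy"]*k[1]/k[2]
E
python3 - <<'E'
from h import *
for n in("top","side"):
    im,d=env.read_camera(n);cv2.imwrite(f"pics/{n}0.png",im[:,:,::-1]);np.savez(f"{n}0.npz",im=im,d=d);print(env.get_calibration(n))
print(env.get_state(),env.hold_point_z)
E
```

```text
pics
{'fx': 445.6351462475698, 'fy': 445.6351462475698, 'cx': 257.7757276229911, 'cy': 186.82118663609165, 'origin': array([0.44793685, 0.01869481, 0.94700041]), 'orientation': array([ 0.7104306 ,  0.03817293, -0.04532472, -0.70126803])}
{'fx': 463.96952411945597, 'fy': 463.96952411945597, 'cx': 259.7017679528632, 'cy': 186.38892768919715, 'origin': array([0.15883282, 0.451005  , 0.81044697]), 'orientation': array([-0.33984372, -0.11225444,  0.31322928,  0.87965482])}
{'clock': 0.1, 'joint_pos': array([1.18438604e+00, 3.13982939e-01, 4.51061773e-02, 1.30359195e+00,
       3.23589798e-06, 1.43116938e+00]), 'qvel': array([-0.00069245, -0.00262275,  0.00282026, -0.00022845,  0.00138984,
       -0.00045551]), 'tau': array([ 2.23644718e-03, -4.81724346e+01,  2.99245030e+01,  1.27137074e-02,
       -1.60991858e-04, -3.76708424e-07]), 'tcp_pos': array([0.14031857, 0.55715732, 0.2304708 ]), 'orientation': array([-2.18969368e-04,  1.23078754e-01,  9.92396554e-01, -8.07014454e-04]), 'wrist_force': array([0.10245118, 0.05469003, 0.43402851]), 'ft_torque': array([-0.00653583, -0.01462264, -0.02827987]), 'grip_force': 0.0, 'finger_gap': 0.08555754284487825} 0.0187
```

View pics/top0.png

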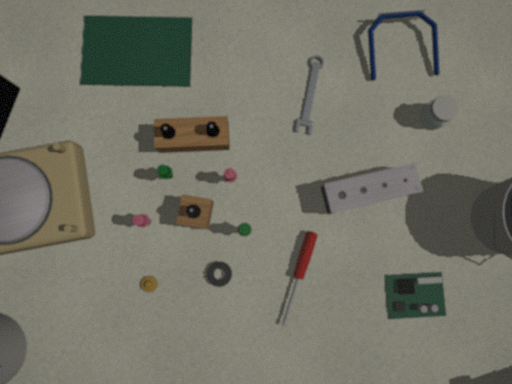

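View pics/side0.png

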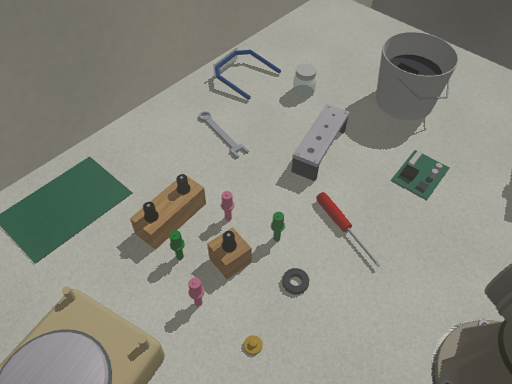

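The top view shows these things that could be taken for the target:
- Black heads at (193,211) in the single stand, and at (168,131) and (213,129) in the rack.
- Pink look-alikes at (141,220) and (230,174).
- Green look-alikes at (165,171) and (244,229).

By the description I choose (193,211). The gauge holes run from wide at (342,195) to narrow at (405,181).

```bash
cat > m.py <<'E'
from h import *
def blobs(im,x0,y0,x1,y1,thr,amin,amax,k=4):
    g=cv2.resize(cv2.cvtColor(im[y0:y1,x0:x1],cv2.COLOR_RGB2GRAY),None,fx=k,fy=k,interpolation=cv2.INTER_CUBIC)
    out=[]
    for c in cv2.findContours((g<thr).astype(np.uint8),cv2.RETR_LIST,cv2.CHAIN_APPROX_NONE)[0]:
        a=cv2.contourArea(c)/k/k
        if amin<a<amax and len(c)>5:
            M=cv2.moments(c);out.append((round((M['m10']/M['m00']+.5)/k-.5+x0,2),round((M['m01']/M['m00']+.5)/k-.5+y0,2),round(a,1)))
    return out
E
python3 - <<'E'
from m import *
T=np.load("top0.npz");S=np.load("side0.npz")
for n,im,bx,thr in(("top",T["im"],(180,198,210,226),50),("side",S["im"],(215,225,245,255),50)):
    for b in blobs(im,*bx,thr,8,900):print(n,"head",b,onz(n,b[0],b[1],.092 if n=="top" else .08))
for n,im,bx in(("top",T["im"],(328,172,418,206)),("side",S["im"],(295,105,348,165))):
    for thr in(90,):
        for b in blobs(im,*bx,thr,2,120):print(n,"hole",thr,b,onz(n,b[0],b[1],.062))
# depth checks
for (u,v) in((193,211),(186,205),(372,180),(352,186)):
    print(u,v,.947-T["d"][v,u])
a=cv2.resize(T["im"][115:245,125:265],None,fx=4,fy=4,interpolation=cv2.INTER_CUBIC)
b=cv2.resize(T["im"][160:220,315:430],None,fx=4.87,fy=4.87,interpolation=cv2.INTER_CUBIC)[:280]
b=cv2.resize(T["im"][165:215,320:425],(560,267),interpolation=cv2.INTER_CUBIC)
a=cv2.resize(T["im"][168:245,125:265],(560,308),interpolation=cv2.INTER_CUBIC)
cv2.imwrite("pics/crop1.png",np.vstack([a,b])[:,:,::-1])
E
```

```text
top head (190.92, 209.72, 17.2) [0.50353162 0.13829605 0.092     ]
top head (192.42, 210.87, 151.3) [0.50136344 0.1353594  0.092     ]
side head (228.75, 235.94, 44.6) [0.50711462 0.13261532 0.08      ]
side head (228.54, 241.63, 200.9) [0.49873106 0.14175003 0.08      ]
top hole 90 (328.16, 203.26, 5.0) [ 0.52194659 -0.1304194   0.062     ]
top hole 90 (412.45, 199.79, 116.8) [ 0.53114205 -0.29938506  0.062     ]
top hole 90 (341.88, 194.61, 41.4) [ 0.53965806 -0.15801462  0.062     ]
top hole 90 (363.15, 189.67, 25.4) [ 0.55018082 -0.20081757  0.062     ]
top hole 90 (384.23, 184.76, 14.6) [ 0.56067645 -0.24339453  0.062     ]
top hole 90 (404.89, 179.79, 7.2) [ 0.57132069 -0.28528331  0.062     ]
side hole 90 (300.05, 162.26, 51.5) [ 0.53389803 -0.11456441  0.062     ]
side hole 90 (326.12, 125.83, 2.6) [ 0.56056978 -0.24431807  0.062     ]
side hole 90 (343.38, 126.65, 54.9) [ 0.52945864 -0.26946108  0.062     ]
193 211 0.093021214
186 205 0.05610323
372 180 0.052161932
352 186 0.053544044
```

View pics/crop1.png

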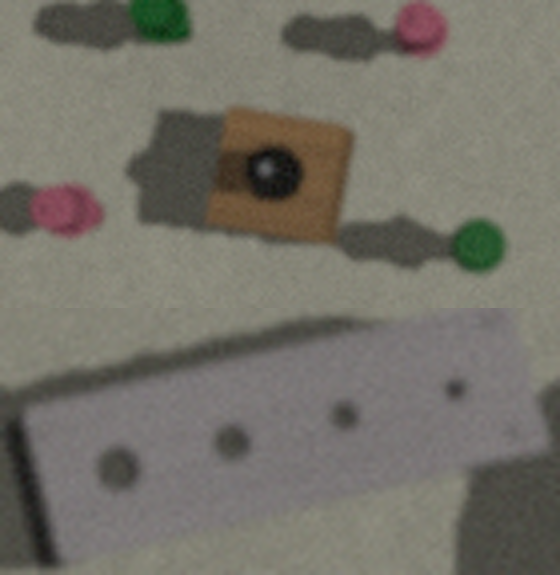

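```bash
cat >> h.py <<'E'
def tri(a,b):
    (o,d),(p,e)=a,b
    s=np.linalg.lstsq(np.c_[d,-e],p-o,rcond=None)[0]
    A,B=o+d*s[0],p+e*s[1];return (A+B)/2,np.linalg.norm(A-B)
def go(*targets):
    s=env.get_state();q=s["orientation"];M=R.from_quat([q[1],q[2],q[3],q[0]]).as_matrix()
    print("t",s["clock"],"tcp",s["tcp_pos"].round(5),"F",s["wrist_force"].round(2),"T",s["ft_torque"].round(3),"gap",round(s["finger_gap"],4),"grip",s["grip_force"],"zaxis",M[:,2].round(4),"yawy",np.degrees(np.arctan2(M[1,1],M[0,1])).round(2))
    for t in targets:print(t,"-> cm",(M.T@(np.array(t)-s["tcp_pos"])*100).round(3))
E
python3 - <<'E'
from h import *
p,e=tri(ray("top",192.42,210.87),ray("side",228.54,241.63));print(p,e)
print(tri(ray("top",384.23,184.76),ray("side",326.12,125.83)))
T=np.load("top0.npz")["im"];h=cv2.cvtColor(T,cv2.COLOR_RGB2HSV)
m=((h[...,0]<20)&(h[...,1]>80)&(h[...,2]>60)).astype(np.uint8);m[:185]=0;m[235:]=0;m[:,:170]=0;m[:,222:]=0
r=cv2.minAreaRect(cv2.findNonZero(m));print(r,onz("top",*r[0],.05))
go((p[0],p[1],.2),(p[0],p[1],.063))
E
```

```text
[0.50265438 0.13816029 0.07154019] 3.068353350204664e-05
(array([ 0.56031347, -0.24328606,  0.06292267]), np.float64(0.0005903068224891839))
((194.344970703125, 211.51651000976562), (32.55482864379883, 29.770532608032227), 9.865806579589844) [0.50273792 0.13718744 0.05      ]
t 0.1 tcp [0.14032 0.55716 0.23047] F [0.1  0.05 0.43] T [-0.007 -0.015 -0.028] gap 0.0856 grip 0.0 zaxis [-6.0e-04 -1.5e-03 -1.0e+00] yawy 75.86
(np.float64(0.5026543837747517), np.float64(0.13816029455775933), 0.2) -> cm [-45.372 -31.774   3.089]
(np.float64(0.5026543837747517), np.float64(0.13816029455775933), 0.063) -> cm [-45.375 -31.751  16.789]
```

Request:
carry_out(steps=[[[0,0,0],[-5,-3.5,0.5],100],[[0,0,0],[-11,-7.5,1],100],[[0,0,0],[-17,-12,1.5],100],[[0,0,0],[-23,-16,2],100],[[0,0,0],[-29,-20.5,3],100],[[0,0,0],[-35,-24.5,3],100],[[0,0,0],[-41,-28.5,3],100],[[0,0,0],[-45.3,-31.8,3],100]], force=20)

```text
clock: 1.1
tcp_pos: [0.4669, 0.1795, 0.2016]
orientation: [-0.0, 0.123, 0.992, 0.0]
wrist_force: [0.5, 0.5, 0.1]
finger_gap: 0.0519
grip_force: 0.0
```

```bash
python3 -c "
from h import *
go((.502,.137,.12),(.502,.137,.063))"
```

```text
t 1.1 tcp [0.4669  0.17951 0.20159] F [0.52 0.47 0.09] T [-0.018  0.002 -0.035] gap 0.0519 grip 0.0 zaxis [-2.e-04  2.e-04 -1.e+00] yawy 75.85
(0.502, 0.137, 0.12) -> cm [-4.445 -3.265  8.157]
(0.502, 0.137, 0.063) -> cm [-4.447 -3.266 13.857]
```

Request:
carry_out(steps=[[[0,0,0],[-4.4,-3.3,2],105],[[0,0,0],[-4.4,-3.3,6],105],[[0,0,0],[-4.4,-3.3,8],105],[[0,0,0],[-4.4,-3.3,8],105],[[0,0,0],[-4.4,-3.3,8],105],[[0,0,0],[-4.4,-3.3,8],105],[[0,0,0],[-4.4,-3.3,8],105],[[0,0,0],[-4.4,-3.3,8],105]])

```text
clock: 2.1
tcp_pos: [0.5008, 0.1387, 0.1224]
orientation: [0.0, 0.123, 0.992, 0.0]
wrist_force: [0.4, 1.0, 0.4]
finger_gap: 0.0501
grip_force: 0.0
```

```bash
python3 -c "
from h import *
go((.502,.137,.063))"
```

```text
t 2.1 tcp [0.50084 0.13872 0.12241] F [0.4  0.97 0.38] T [-0.006 -0.015  0.004] gap 0.0501 grip 0.0 zaxis [ 1.e-03  2.e-04 -1.e+00] yawy 75.87
(0.502, 0.137, 0.063) -> cm [-0.149 -0.141  5.942]
```

Request:
carry_out(steps=[[[0,0,0],[-0.1,-0.1,2],105],[[0,0,0],[-0.1,-0.1,4],105],[[0,0,0],[-0.1,-0.1,5.5],105],[[0,0,0],[-0.1,-0.1,5.9],105],[[0,0,0],[-0.1,-0.1,5.9],255],[[0,0,0],[-0.1,-0.1,5.9],255],[[0,0,0],[-0.1,-0.1,5.9],255],[[0,0,0],[-0.1,-0.1,5.9],255]], force=20)

```text
clock: 3.1
tcp_pos: [0.5018, 0.1374, 0.0635]
orientation: [0.001, 0.123, 0.992, 0.0]
wrist_force: [0.3, 0.1, 1.9]
finger_gap: 0.021
grip_force: 21.4
```

```bash
python3 -c "
from h import *
go((.502,.137,.063))
for n,b in(('top',(165,180,225,240)),('side',(190,200,270,280))):
    im,_=env.read_camera(n);np.save(n+'g.npy',im)
    x0,y0,x1,y1=b;a=cv2.resize(im[y0:y1,x0:x1],(400,400),interpolation=cv2.INTER_CUBIC)
    globals()[n]=a
cv2.imwrite('pics/g1.png',np.hstack([top,side])[:,:,::-1])"
```

```text
t 3.1 tcp [0.50183 0.13741 0.06349] F [0.35 0.15 1.94] T [-0.037  0.059  0.018] gap 0.021 grip 21.360692381858826 zaxis [ 1.3e-03  2.0e-04 -1.0e+00] yawy 75.86
(0.502, 0.137, 0.063) -> cm [-0.026 -0.036  0.049]
```

View pics/g1.png

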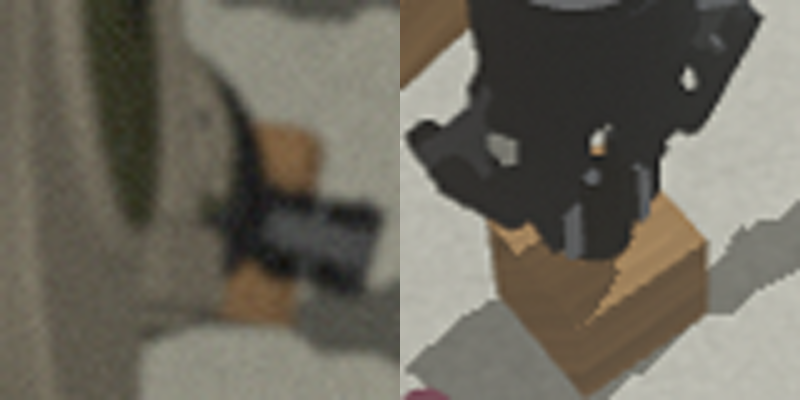

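Head held between the pads (gap 21 mm). I'll open, turn a quarter and grip again to centre it on the other axis too.

Request:
carry_out(steps=[[[0,0,0],[0,0,0],120],[[0,0,0],[0,0,0],120],[[0,0,10],[0,0,0],120],[[0,0,20],[0,0,0],120],[[0,0,30],[0,0,0],120],[[0,0,40],[0,0,0],120],[[0,0,50],[0,0,0],120],[[0,0,60],[0,0,0],120]])

```text
clock: 4.2
tcp_pos: [0.5011, 0.1373, 0.0626]
orientation: [-0.0, 0.605, 0.796, -0.0]
wrist_force: [-0.1, -1.0, -0.3]
finger_gap: 0.0454
grip_force: 0.0
```

Request:
carry_out(steps=[[[0,0,10],[0,0,0],120],[[0,0,20],[0,0,0],120],[[0,0,30],[0,0,0],120],[[0,0,30],[0,0,0],120],[[0,0,30],[0,0,0],255],[[0,0,30],[0,0,0],255],[[0,0,30],[0,0,0],255],[[0,0,30],[0,0,0],255]], force=20)

```text
clock: 5.2
tcp_pos: [0.5014, 0.1373, 0.0629]
orientation: [0.0, 0.789, 0.615, 0.0]
wrist_force: [1.1, 0.4, 0.1]
finger_gap: 0.0215
grip_force: 21.0
```

Request:
carry_out(steps=[[[0,0,0],[0,0,0],255],[[0,0,0],[0,0,0],255],[[0,0,0],[0,0,0],255],[[0,0,0],[0,0,0],255],[[0,0,0],[0,0,0],255],[[0,0,0],[0,0,0],255],[[0,0,0],[0,0,0],255],[[0,0,0],[0,0,0],255]], force=110)

```text
clock: 6.2
tcp_pos: [0.5016, 0.1374, 0.0632]
orientation: [0.0, 0.789, 0.615, 0.0]
wrist_force: [-0.2, -0.3, 6.4]
finger_gap: 0.0192
grip_force: 107.5
```

```bash
python3 -c "
from h import *
go((.502,.137,.17),(.555,-.222,.17))"
```

```text
t 6.2 tcp [0.5016  0.13739 0.06318] F [-0.25 -0.28  6.36] T [-0.008  0.07   0.025] gap 0.0192 grip 107.48367547988892 zaxis [ 7.e-04  2.e-04 -1.e+00] yawy -14.14
(0.502, 0.137, 0.17) -> cm [ -0.025   0.055 -10.682]
(0.555, -0.222, 0.17) -> cm [-33.543  13.964 -10.685]
```

Request:
carry_out(steps=[[[0,0,0],[0,0,-2],255],[[0,0,0],[0,0,-5],255],[[0,0,0],[0,0,-9],255],[[0,0,0],[-3,1.3,-10],255],[[0,0,0],[-8,3.5,-10],255],[[0,0,0],[-13,5.7,-10],255],[[0,0,0],[-18,7.8,-10],255],[[0,0,0],[-23,10,-10],255]])

```text
clock: 7.2
tcp_pos: [0.5417, -0.1116, 0.1621]
orientation: [-0.001, 0.789, 0.615, -0.0]
wrist_force: [0.2, 1.7, -0.8]
finger_gap: 0.0192
grip_force: 108.7
```

```bash
python3 -c "
from h import *
go((.571,-.285,.15))"
```

```text
t 7.2 tcp [ 0.54167 -0.11162  0.16208] F [ 0.18  1.73 -0.79] T [ 0.005 -0.083  0.041] gap 0.0192 grip 108.71877908706665 zaxis [-1.2e-03  7.0e-04 -1.0e+00] yawy -14.13
(0.571, -0.285, 0.15) -> cm [-16.097   7.08    1.193]
```

Request:
carry_out(steps=[[[0,0,0],[-4,1.8,0],255],[[0,0,0],[-8,3.5,0.5],255],[[0,0,0],[-12,5.3,1],255],[[0,0,0],[-15,6.6,1.2],255],[[0,0,0],[-16.1,7.1,1.2],255],[[0,0,0],[-16.1,7.1,1.2],255],[[0,0,0],[-16.1,7.1,1.2],255],[[0,0,0],[-16.1,7.1,1.2],255]])

```text
clock: 8.2
tcp_pos: [0.5716, -0.2823, 0.1511]
orientation: [-0.0, 0.788, 0.615, 0.0]
wrist_force: [-0.9, 0.2, 0.1]
finger_gap: 0.0196
grip_force: 108.7
```

```bash
python3 -c "
from h import *
go((.5713,-.2853,.12))
for n,b in(('top',(345,150,445,225)),('side',(290,70,370,130))):
    im,_=env.read_camera(n);np.save(n+'h.npy',im)
    x0,y0,x1,y1=b;a=cv2.resize(im[y0:y1,x0:x1],(400,300),interpolation=cv2.INTER_CUBIC)
    globals()[n]=a
print(proj('side',(.571,-.285,.0975)),proj('side',(.5713,-.2853,.062)))
cv2.imwrite('pics/h1.png',np.hstack([top,side])[:,:,::-1])"
```

```text
t 8.2 tcp [ 0.57164 -0.28227  0.15112] F [-0.89  0.15  0.15] T [0.03  0.04  0.026] gap 0.0196 grip 108.71877551078796 zaxis [ 0.e+00  3.e-04 -1.e+00] yawy -14.05
(0.5713, -0.2853, 0.12) -> cm [-0.303  0.041  3.112]
(np.float64(335.0012964878167), np.float64(103.52994702909679)) (np.float64(332.85387827019724), np.float64(114.87041915860529))
```

View pics/h1.png

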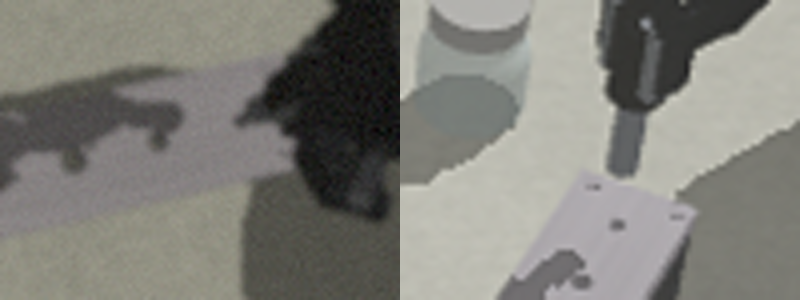

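Left: the top view shows the gripper over the gauge's narrow end. Right: the side view shows the bare shank with its foot at about (334.6,104), hole 0 at about (333.4,114.8), and two screws beside it. I'll compare foot and hole in the same view.

```bash
python3 -c "
from h import *
g=cv2.cvtColor(np.load('sideh.npy'),cv2.COLOR_RGB2GRAY)
np.set_printoptions(linewidth=200)
print(np.arange(325,347));
for r in range(90,119):print(r,g[r,325:347])
foot=np.array([.57164,-.28227,.15112-.0522])
for dz in(0,.005,.01,.02):print(dz,np.round(proj('side',foot+[0,0,dz]),2))
s=np.load('side0.npz')['im'];g=cv2.cvtColor(s,cv2.COLOR_RGB2GRAY)
for (a,b) in((.5713,-.2853),(.5607,-.2434),(.5502,-.2008),(.5397,-.158)):
    u,v=proj('side',(a,b,.062));U,V=int(round(u)),int(round(v));w=g[V-6:V+7,U-7:U+8].astype(float);d=np.clip(np.median(w)-12-w,0,None)
    d=d*(cv2.getGaussianKernel(13,3)@cv2.getGaussianKernel(15,3).T>.002)
    yy,xx=np.mgrid[V-6:V+7,U-7:U+8];print(round(u,2),round(v,2),'meas',(d*xx).sum()/d.sum(),(d*yy).sum()/d.sum(), onz('side',(d*xx).sum()/d.sum(),(d*yy).sum()/d.sum(),.062).round(4),(d>0).sum())
"
```

```text
[325 326 327 328 329 330 331 332 333 334 335 336 337 338 339 340 341 342 343 344 345 346]
90 [185 185 185 185 185 188 167 118  65  51  53  53  51  63  90  71  69  94 181 190 189 186]
91 [185 185 186 185 184 184 188 195 114  56  56  55  54  51  52  66 121 186 188 185 186 186]
92 [183 184 185 186 185 186 187 190 125  95  89  77  74  72  96 156 189 188 185 184 185 184]
93 [184 184 185 186 186 187 189 173 113  94  99  99  99  95 150 186 189 188 185 184 183 183]
94 [183 183 184 185 185 186 188 171 113  95  97  98  97  92 163 183 185 186 184 183 184 186]
95 [183 184 182 182 183 184 189 137  97  95  98  98  96  91 165 182 181 182 184 185 184 183]
96 [183 183 183 183 183 186 190 137  97  97  98  98  97  97 177 184 180 181 184 185 185 184]
97 [185 187 186 186 187 187 188 122  94  97  98  98  95 121 179 185 184 182 182 183 184 185]
98 [185 185 184 184 186 189 175 114  94  97  99  97  93 130 181 186 185 184 185 183 181 182]
99 [185 186 184 183 184 189 173 114  95  98  99  98  92 165 186 186 185 185 186 185 184 184]
100 [184 185 183 182 185 190 155 106  96  99  99  97  92 168 185 185 185 185 186
[... 1424 characters left out ...]
116 [173 172 172 172 170 170 173 163 160 171 171 172 172 171 171 172 171 171 173 173 174 162]
117 [172 172 172 171 169 170 173 173 172 170 170 172 171 171 171 170 171 172 172 172 172 132]
118 [172 172 170 169 169 171 172 171 168 170 171 171 170 171 169 170 171 172 173 172 151 118]
0 [334.17 103.51]
0.005 [334.47 101.84]
0.01 [334.78 100.17]
0.02 [335.4   96.77]
332.85 114.87 meas 333.0542986425339 114.52488687782805 [ 0.5717 -0.2866  0.062 ] 6
325.84 126.01 meas 325.80561555075593 125.88336933045356 [ 0.561  -0.2437  0.062 ] 14
318.28 137.79 meas 318.34401972872996 137.6189889025894 [ 0.5504 -0.2013  0.062 ] 25
310.3 150.19 meas 310.3443917851501 149.978672985782 [ 0.54   -0.1586  0.062 ] 36
```

```bash
python3 -c "
from h import *
m=np.array([(333.05,114.52),(325.81,125.88),(318.34,137.62),(310.34,149.98)])+[.35,.2]
s=np.array([onz('side',*k,.062)[:2] for k in m])
t=np.array([(.57132,-.28528),(.56068,-.24339),(.55018,-.20082),(.53966,-.15801)])
for P in(s,t):
    c=P.mean(0);d=P[0]-P[3];L=np.linalg.norm(d);d/=L
    print(P.round(4).tolist());print('len',L,'dir',d,'fit',[(c+d*.044*k).round(5).tolist() for k in(1.5,.5,-.5,-1.5)])
go()
"
```

```text
[[0.5707, -0.2866], [0.56, -0.2437], [0.5495, -0.2014], [0.5391, -0.1586]]
len 0.13182933814529715 dir [ 0.23953035 -0.97088888] fit [[0.57061, -0.28666], [0.56007, -0.24394], [0.54953, -0.20122], [0.53899, -0.1585]]
[[0.5713, -0.2853], [0.5607, -0.2434], [0.5502, -0.2008], [0.5397, -0.158]]
len 0.13114880289198216 dir [ 0.24140518 -0.97042441] fit [[0.57139, -0.28592], [0.56077, -0.24322], [0.55015, -0.20053], [0.53953, -0.15783]]
t 8.3 tcp [ 0.57175 -0.28261  0.1512 ] F [-0.25 -0.42 -0.81] T [-0.008 -0.009 -0.037] gap 0.0195 grip 108.71906876564026 zaxis [ 3.e-04  0.e+00 -1.e+00] yawy -14.07
```

Request:
carry_out(steps=[[[0,0,0],[-0.4,0,1],255],[[0,0,0],[-0.4,0,2],255],[[0,0,0],[-0.4,0,3],255],[[0,0,0],[-0.4,0,3.3],255],[[0,0,0],[-0.4,0,3.3],255],[[0,0,0],[-0.4,0,3.3],255],[[0,0,0],[-0.4,0,3.3],255],[[0,0,0],[-0.4,0,3.3],255]])

```text
clock: 9.3
tcp_pos: [0.5708, -0.2876, 0.1182]
orientation: [0.0, 0.789, 0.615, 0.0]
wrist_force: [0.1, -0.1, -0.1]
finger_gap: 0.0193
grip_force: 108.7
```

```bash
python3 -c "
from h import *
go((.5708,-.2864,.1142));go()
im,_=env.read_camera('side');np.save('side_i.npy',im);go()"
```

```text
t 9.3 tcp [ 0.57079 -0.28757  0.11815] F [ 0.09 -0.09 -0.15] T [-0.006  0.033  0.02 ] gap 0.0193 grip 108.71905446052551 zaxis [ 5.e-04 -2.e-04 -1.e+00] yawy -14.14
(0.5708, -0.2864, 0.1142) -> cm [ 0.114 -0.027  0.395]
t 9.3 tcp [ 0.57079 -0.28757  0.11815] F [ 0.09 -0.09 -0.15] T [-0.006  0.033  0.02 ] gap 0.0193 grip 108.71905446052551 zaxis [ 5.e-04 -2.e-04 -1.e+00] yawy -14.14
t 9.35 tcp [ 0.57075 -0.28753  0.11809] F [-0.14 -0.77 -1.3 ] T [ 0.017  0.002 -0.02 ] gap 0.0187 grip 108.71942639350891 zaxis [ 4.e-04 -2.e-04 -1.e+00] yawy -14.14
```

Request:
carry_out(steps=[[[0,0,0],[0.11,0,0.1],255],[[0,0,0],[0.11,0,0.2],255],[[0,0,0],[0.11,0,0.25],255],[[0,0,0],[0.11,0,0.3],255],[[0,0,0],[0.11,0,0.35],255],[[0,0,0],[0.11,0,0.4],255],[[0,0,0],[0.11,0,0.45],255],[[0,0,0],[0.11,0,0.45],255]])

```text
clock: 10.35
tcp_pos: [0.571, -0.2865, 0.1142]
orientation: [0.0, 0.789, 0.615, 0.0]
wrist_force: [-1.2, 0.7, 5.9]
finger_gap: 0.0189
grip_force: 109.4
```

```bash
python3 -c "
from h import *
go((.5708,-.2864,.1142))"
```

```text
t 10.35 tcp [ 0.57099 -0.28651  0.11419] F [-1.23  0.71  5.91] T [0.241 0.474 0.005] gap 0.0189 grip 109.44946646690369 zaxis [ 6.e-04 -5.e-04 -1.e+00] yawy -14.14
(0.5708, -0.2864, 0.1142) -> cm [ 0.006 -0.021 -0.001]
```

Request:
carry_out(steps=[[[0,0,0],[0,0,0.02],255],[[0,0,0],[0,0,0.04],255],[[0,0,0],[0,0,0.04],255],[[0,0,0],[0,0,0.04],255],[[0,0,0],[0,0,0.04],255],[[0,0,0],[0,0,0.04],255],[[0,0,0],[0,0,0.04],255],[[0,0,0],[0,0,0.04],255]])

```text
clock: 11.35
tcp_pos: [0.571, -0.2865, 0.1142]
orientation: [0.001, 0.789, 0.615, 0.0]
wrist_force: [-2.1, 0.8, 7.1]
finger_gap: 0.0188
grip_force: 109.7
```

```bash
python3 -c "
from h import *
go((.5603,-.2437,.1182))"
```

```text
t 11.35 tcp [ 0.57103 -0.28651  0.11418] F [-2.07  0.84  7.1 ] T [ 0.306  0.546 -0.001] gap 0.0188 grip 109.67149257659912 zaxis [ 9.e-04 -7.e-04 -1.e+00] yawy -14.14
(0.5603, -0.2437, 0.1182) -> cm [ 3.889 -2.085 -0.406]
```

Hole 0 refuses: 7 N, with the foot level with the plate top. On to hole 1.

Request:
carry_out(steps=[[[0,0,0],[0,0,-0.3],255],[[0,0,0],[0,0,-0.8],255],[[0,0,0],[1.5,-0.8,-0.8],255],[[0,0,0],[3,-1.6,-0.8],255],[[0,0,0],[3.9,-2.1,-0.6],255],[[0,0,0],[3.9,-2.1,-0.5],255],[[0,0,0],[3.9,-2.1,-0.5],255],[[0,0,0],[3.9,-2.1,-0.5],255]])

```text
clock: 12.35
tcp_pos: [0.5603, -0.2439, 0.118]
orientation: [0.0, 0.789, 0.615, 0.0]
wrist_force: [0.1, -0.2, -1.1]
finger_gap: 0.0196
grip_force: 109.5
```

```bash
python3 -c "
from h import *
go((.5603,-.2437,.1142))"
```

```text
t 12.35 tcp [ 0.56026 -0.24391  0.11796] F [ 0.11 -0.15 -1.1 ] T [-0.006 -0.021  0.007] gap 0.0196 grip 109.46525931358337 zaxis [ 3.e-04 -2.e-04 -1.e+00] yawy -14.16
(0.5603, -0.2437, 0.1142) -> cm [ 0.022 -0.001  0.376]
```

Request:
carry_out(steps=[[[0,0,0],[0,0,0.1],255],[[0,0,0],[0,0,0.2],255],[[0,0,0],[0,0,0.25],255],[[0,0,0],[0,0,0.3],255],[[0,0,0],[0,0,0.35],255],[[0,0,0],[0,0,0.4],255],[[0,0,0],[0,0,0.45],255],[[0,0,0],[0,0,0.49],255]])

```text
clock: 13.35
tcp_pos: [0.5601, -0.2435, 0.1141]
orientation: [0.0, 0.789, 0.615, 0.0]
wrist_force: [-2.1, 1.3, 7.8]
finger_gap: 0.0194
grip_force: 109.7
```

```bash
python3 -c "
from h import *
go((.5497,-.2010,.1182))"
```

```text
t 13.35 tcp [ 0.56014 -0.24353  0.11414] F [-2.06  1.27  7.82] T [0.267 0.68  0.028] gap 0.0194 grip 109.71352100372314 zaxis [ 7.e-04 -6.e-04 -1.e+00] yawy -14.14
(0.5497, -0.201, 0.1182) -> cm [ 3.869 -2.051 -0.409]
```

Hole 1 refuses as well (7.8 N, no sink; the shank images about 15 mm thick). On to hole 2.

Request:
carry_out(steps=[[[0,0,0],[0,0,-0.3],255],[[0,0,0],[0,0,-0.8],255],[[0,0,0],[1.5,-0.8,-0.8],255],[[0,0,0],[3,-1.6,-0.8],255],[[0,0,0],[3.87,-2.05,-0.6],255],[[0,0,0],[3.87,-2.05,-0.5],255],[[0,0,0],[3.87,-2.05,-0.5],255],[[0,0,0],[3.87,-2.05,-0.5],255]])

```text
clock: 14.35
tcp_pos: [0.5499, -0.2013, 0.118]
orientation: [0.0, 0.789, 0.615, 0.0]
wrist_force: [-0.2, -0.5, -1.1]
finger_gap: 0.0192
grip_force: 109.5
```

```bash
python3 -c "
from h import *
go((.5497,-.2010,.1142))"
```

```text
t 14.35 tcp [ 0.54986 -0.20135  0.11804] F [-0.16 -0.49 -1.08] T [-0.004 -0.02  -0.014] gap 0.0192 grip 109.48010444641113 zaxis [ 3.e-04 -1.e-04 -1.e+00] yawy -14.17
(0.5497, -0.201, 0.1142) -> cm [ 0.03  -0.024  0.384]
```

Request:
carry_out(steps=[[[0,0,0],[0.02,-0.01,0.1],255],[[0,0,0],[0.02,-0.01,0.2],255],[[0,0,0],[0.02,-0.01,0.25],255],[[0,0,0],[0.02,-0.01,0.3],255],[[0,0,0],[0.02,-0.01,0.35],255],[[0,0,0],[0.02,-0.01,0.4],255],[[0,0,0],[0.02,-0.01,0.45],255],[[0,0,0],[0.02,-0.01,0.49],255]])

```text
clock: 15.35
tcp_pos: [0.5497, -0.2008, 0.1139]
orientation: [0.0, 0.789, 0.615, 0.0]
wrist_force: [-1.3, -0.1, 6.8]
finger_gap: 0.0191
grip_force: 109.6
```

```bash
python3 -c "
from h import *
go((.5391,-.1583,.1182))"
```

```text
t 15.35 tcp [ 0.54972 -0.20081  0.11387] F [-1.31 -0.1   6.84] T [0.218 0.477 0.013] gap 0.0191 grip 109.6352756023407 zaxis [ 6.e-04 -4.e-04 -1.e+00] yawy -14.14
(0.5391, -0.1583, 0.1182) -> cm [ 3.863 -2.068 -0.435]
```

Hole 2 refuses too: 6.8 N, only about 0.3 mm of sink. On to hole 3.

Request:
carry_out(steps=[[[0,0,0],[0,0,-0.3],255],[[0,0,0],[0,0,-0.8],255],[[0,0,0],[1.5,-0.8,-0.8],255],[[0,0,0],[3,-1.6,-0.8],255],[[0,0,0],[3.87,-2.07,-0.6],255],[[0,0,0],[3.87,-2.07,-0.5],255],[[0,0,0],[3.87,-2.07,-0.5],255],[[0,0,0],[3.87,-2.07,-0.5],255]])

```text
clock: 16.35
tcp_pos: [0.5392, -0.1585, 0.1182]
orientation: [0.0, 0.789, 0.615, 0.0]
wrist_force: [-1.1, -0.3, 0.2]
finger_gap: 0.0193
grip_force: 109.5
```

```bash
python3 -c "
from h import *
go((.5391,-.1583,.1142))"
```

```text
t 16.35 tcp [ 0.53918 -0.15851  0.11816] F [-1.06 -0.26  0.24] T [ 0.046 -0.031  0.043] gap 0.0193 grip 109.48002219200134 zaxis [ 3.e-04 -1.e-04 -1.e+00] yawy -14.16
(0.5391, -0.1583, 0.1142) -> cm [ 0.018 -0.013  0.396]
```

Request:
carry_out(steps=[[[0,0,0],[0.02,-0.01,0.1],255],[[0,0,0],[0.02,-0.01,0.2],255],[[0,0,0],[0.02,-0.01,0.25],255],[[0,0,0],[0.02,-0.01,0.3],255],[[0,0,0],[0.02,-0.01,0.35],255],[[0,0,0],[0.02,-0.01,0.4],255],[[0,0,0],[0.02,-0.01,0.45],255],[[0,0,0],[0.02,-0.01,0.5],255]])

```text
clock: 17.35
tcp_pos: [0.539, -0.1579, 0.1132]
orientation: [0.0, 0.789, 0.615, 0.0]
wrist_force: [0.0, 0.5, 0.1]
finger_gap: 0.0191
grip_force: 109.5
```

```bash
python3 -c "
from h import *
go((.5391,-.1583,.1132))"
```

```text
t 17.35 tcp [ 0.53895 -0.15791  0.11315] F [0.02 0.51 0.09] T [ 0.069  0.028 -0.031] gap 0.0191 grip 109.50511336326599 zaxis [ 1.e-04  0.e+00 -1.e+00] yawy -14.14
(0.5391, -0.1583, 0.1132) -> cm [-0.034  0.024 -0.005]
```

Request:
carry_out(steps=[[[0,0,0],[0,0,0.03],255],[[0,0,0],[0,0,0.06],255],[[0,0,0],[0,0,0.1],255],[[0,0,0],[0,0,0.14],255],[[0,0,0],[0,0,0.17],255],[[0,0,0],[0,0,0.2],255],[[0,0,0],[0,0,0.2],255],[[0,0,0],[0,0,0.2],255]])

```text
clock: 18.35
tcp_pos: [0.5393, -0.1581, 0.1112]
orientation: [0.0, 0.789, 0.615, 0.0]
wrist_force: [1.8, -1.6, -0.3]
finger_gap: 0.0189
grip_force: 108.8
```

```bash
python3 -c "
from h import *
go()"
```

```text
t 18.35 tcp [ 0.53926 -0.1581   0.11122] F [ 1.76 -1.56 -0.28] T [-0.391 -0.505 -0.04 ] gap 0.0189 grip 108.8096809387207 zaxis [ 7.e-04 -3.e-04 -1.e+00] yawy -14.14
```

Request:
carry_out(steps=[[[0,0,0],[-0.01,0.02,0],255],[[0,0,0],[-0.02,0.03,0.05],255],[[0,0,0],[-0.02,0.03,0.15],255],[[0,0,0],[-0.02,0.03,0.25],255],[[0,0,0],[-0.02,0.03,0.35],255],[[0,0,0],[-0.02,0.03,0.45],255],[[0,0,0],[-0.02,0.03,0.5],255],[[0,0,0],[-0.02,0.03,0.5],255]])

```text
clock: 19.35
tcp_pos: [0.5393, -0.1582, 0.1061]
orientation: [0.0, 0.789, 0.615, 0.0]
wrist_force: [1.7, -1.2, -0.0]
finger_gap: 0.0191
grip_force: 108.8
```

```bash
python3 -c "
from h import *
go()"
```

```text
t 19.35 tcp [ 0.5393  -0.15822  0.10614] F [ 1.68 -1.15 -0.04] T [-0.456 -0.637  0.04 ] gap 0.0191 grip 108.76028180122375 zaxis [ 3.e-04 -0.e+00 -1.e+00] yawy -14.14
```

Request:
carry_out(steps=[[[0,0,0],[-0.01,0.02,0.1],255],[[0,0,0],[-0.01,0.03,0.3],255],[[0,0,0],[-0.01,0.03,0.5],255],[[0,0,0],[-0.01,0.03,0.7],255],[[0,0,0],[-0.01,0.03,0.9],255],[[0,0,0],[-0.01,0.03,1.1],255],[[0,0,0],[-0.01,0.03,1.2],255],[[0,0,0],[-0.01,0.03,1.2],255]])

```text
clock: 20.35
tcp_pos: [0.5393, -0.1583, 0.0939]
orientation: [-0.0, 0.789, 0.615, -0.0]
wrist_force: [3.1, -0.8, -1.0]
finger_gap: 0.019
grip_force: 108.7
```

```bash
python3 -c "
from h import *
go()"
```

```text
t 20.35 tcp [ 0.53934 -0.15829  0.0939 ] F [ 3.06 -0.76 -1.04] T [-0.42  -0.617  0.009] gap 0.019 grip 108.7240469455719 zaxis [-3.e-04  2.e-04 -1.e+00] yawy -14.14
```

Request:
carry_out(steps=[[[0,0,0],[0,0.03,0.1],255],[[0,0,0],[0,0.05,0.3],255],[[0,0,0],[0,0.05,0.5],255],[[0,0,0],[0,0.05,0.7],255],[[0,0,0],[0,0.05,0.9],255],[[0,0,0],[0,0.05,1.1],255],[[0,0,0],[0,0.05,1.2],255],[[0,0,0],[0,0.05,1.2],255]])

```text
clock: 21.35
tcp_pos: [0.5397, -0.1583, 0.0819]
orientation: [-0.0, 0.789, 0.615, -0.0]
wrist_force: [-0.2, -0.5, -1.5]
finger_gap: 0.0194
grip_force: 108.7
```

```bash
python3 -c "
from h import *
go()"
```

```text
t 21.35 tcp [ 0.53967 -0.15828  0.08192] F [-0.24 -0.48 -1.47] T [-0.046 -0.009  0.009] gap 0.0194 grip 108.7153172492981 zaxis [-5.e-04  4.e-04 -1.e+00] yawy -14.14
```

Now 12.7 mm remain. I'll go down until the flange just touches.

Request:
carry_out(steps=[[[0,0,0],[0,0,0.2],255],[[0,0,0],[0,0,0.4],255],[[0,0,0],[0,0,0.6],255],[[0,0,0],[0,0,0.8],255],[[0,0,0],[0,0,1.0],255],[[0,0,0],[0,0,1.2],255],[[0,0,0],[0,0,1.27],255],[[0,0,0],[0,0,1.31],255]])

```text
clock: 22.35
tcp_pos: [0.5399, -0.1584, 0.0693]
orientation: [-0.0, 0.789, 0.615, 0.0]
wrist_force: [-1.2, -0.0, 2.3]
finger_gap: 0.0193
grip_force: 108.8
```

```bash
python3 -c "
from h import *
go()"
```

```text
t 22.35 tcp [ 0.53986 -0.15844  0.06925] F [-1.18 -0.02  2.32] T [ 0.075  0.318 -0.011] gap 0.0193 grip 108.80974888801575 zaxis [ 0.e+00  1.e-04 -1.e+00] yawy -14.14
```

Request:
carry_out(steps=[[[0,0,0],[0,0,0.03],255],[[0,0,0],[0,0,0.04],255],[[0,0,0],[0,0,0.04],110],[[0,0,0],[0,0,0.02],110],[[0,0,0],[0,0,0],110],[[0,0,0],[0,0,0],110],[[0,0,0],[0,0,-1],110],[[0,0,0],[0,0,-3],110]])

```text
clock: 23.35
tcp_pos: [0.5393, -0.1582, 0.0991]
orientation: [-0.001, 0.789, 0.615, -0.0]
wrist_force: [0.4, -0.7, 0.5]
finger_gap: 0.0489
grip_force: 0.0
```

Request:
carry_out(steps=[[[0,0,0],[0,0,-3],110],[[0,0,0],[0,0,-6],110],[[0,0,0],[0,0,-9],110],[[0,0,0],[3,-2,-10],110],[[0,0,0],[7,-6,-10],110],[[0,0,0],[10,-10,-10],110],[[0,0,0],[12,-12,-10],110],[[0,0,0],[12,-12,-10],110]])

```text
clock: 24.35
tcp_pos: [0.452, -0.0114, 0.2]
orientation: [0.0, 0.788, 0.616, 0.0]
wrist_force: [0.3, -1.4, 0.8]
finger_gap: 0.0485
grip_force: 0.0
```

```bash
python3 -c "
from h import *
go()
for n,b in(('top',(300,150,440,255)),('side',(255,70,375,160))):
    im,_=env.read_camera(n);np.save(n+'z.npy',im)
    x0,y0,x1,y1=b;globals()[n]=cv2.resize(im[y0:y1,x0:x1],(400,300),interpolation=cv2.INTER_CUBIC)
print(proj('side',(.5395,-.1583,.098)),proj('side',(.5395,-.1583,.062)))
cv2.imwrite('pics/z1.png',np.hstack([top,side])[:,:,::-1])"
```

```text
t 24.35 tcp [ 0.45197 -0.01143  0.20005] F [ 0.27 -1.37  0.76] T [-0.06   0.037  0.036] gap 0.0485 grip 0.0 zaxis [ 1.e-03 -1.e-04 -1.e+00] yawy -13.99
(np.float64(312.13146725729325), np.float64(138.67170079435766)) (np.float64(310.4519791925438), np.float64(150.16365350931156))
```

View pics/z1.png

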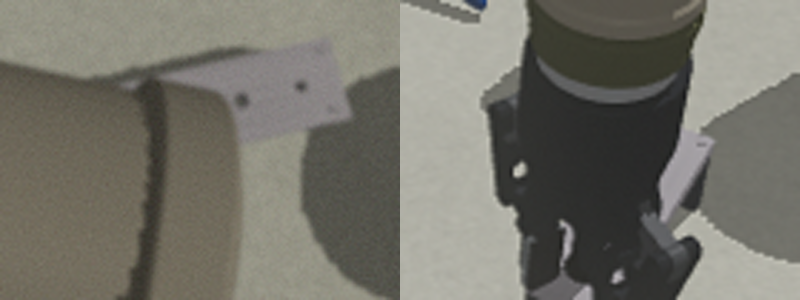

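The arm hides the spindle in both views, so I'll move it aside.

Request:
carry_out(steps=[[[0,0,0],[5,0,-1],110],[[0,0,0],[10,0,-2],110],[[0,0,0],[15,0,-3],110],[[0,0,0],[20,0,-3],110],[[0,0,0],[25,0,-3],110],[[0,0,0],[28,0,-3],110],[[0,0,0],[28,0,-3],110],[[0,0,0],[28,0,-3],110]])

```text
clock: 25.45
tcp_pos: [0.5218, 0.2578, 0.2287]
orientation: [0.0, 0.789, 0.614, -0.0]
wrist_force: [0.4, 0.7, -0.5]
finger_gap: 0.0488
grip_force: 0.0
```

```bash
python3 -c "
from h import *
go()
for n,b in(('top',(300,150,440,255)),('side',(255,70,375,160))):
    im,_=env.read_camera(n);np.save(n+'z.npy',im)
    x0,y0,x1,y1=b;globals()[n]=cv2.resize(im[y0:y1,x0:x1],(400,300),interpolation=cv2.INTER_CUBIC)
cv2.imwrite('pics/z2.png',np.hstack([top,side])[:,:,::-1])"
```

```text
t 25.45 tcp [0.52184 0.25778 0.22866] F [ 0.36  0.69 -0.48] T [ 0.029 -0.02  -0.003] gap 0.0488 grip 0.0 zaxis [-6.e-04 -5.e-04 -1.e+00] yawy -14.2
```

View pics/z2.png

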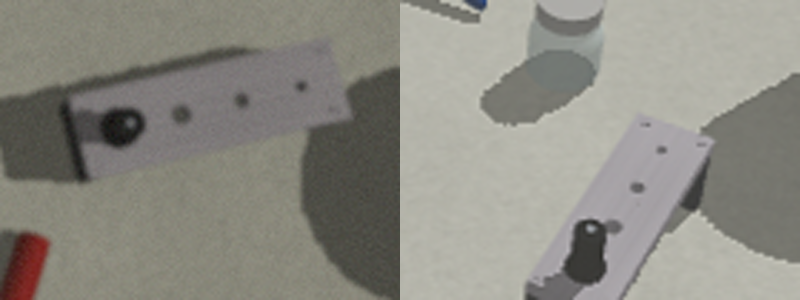

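The spindle stands upright in the widest hole with its head flush on the plate, at crop (122,126) in the top view and (587,250) in the side view. The other three holes are free.

```bash
python3 -c "
from h import *
print(env.hand_in())"
```

```text
the job is handed in; nothing more can be done
None
```

The spindle refused the 7, 10 and 13 mm holes under gentle presses of 7 to 8 N and passed the 16 mm hole, so its shank is the 15 mm one; it now stands fully home there, let go, and the job is handed in at about 25.5 s of the 72 s allowed (no verdict was returned).

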